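# Pull the emission filter slide of the plate reader for inspection

## Robot

A 6-joint arm with a two-finger parallel gripper is mounted at the origin on a cart in front of the work surface, level with it; the furniture and walls round the work are solid. World frame = base frame: x ahead of the robot, y to its left, z up, the work surface at z = 0. Lengths are in m, angles in rad, forces in N, time in s.
With the tool pointing down it reaches from about 0.275 to 0.825 m from the base axis. Payload 4.9 kg.
Tool frame: the origin (TCP) lies midway between the tips of the shut fingers; the grasp point (between the pads) lies 19 mm behind it (grip_point_offset is the distance from the TCP to the grasp point, in m); z points along the fingers, x is the direction in which the jaws open and shut, and the axes are right-handed (so a half turn about z gives the same grasp; the last joint's range is limited). The gripper opens to 85 mm and grips with 20 to 120 N. Pads are 22 mm wide; open, the fingers measure 114 mm over their backs; the gripper's body (76 mm by 85 mm) begins 54 mm behind the grasp point. The pads swing forward as they close: fully open they stand 13 mm farther back than shut.
Start: joints at [1.008, 0.326, -0.193, 1.052, 0, 1.437], TCP at [0.229, 0.5, 0.231] pointing down, gripper open.
Joint ranges: [-2.65, 2.65], [-0.97, 1.79], [-1.3, 1.35], [-1.93, 2.1], [-1.47, 1.37], [-3.14, 3.14]. Speed limits (rad/s): [2.57, 2.57, 3.14, 3.14, 3.14, 3.14].

## Interface

Orientations are given as a rotation vector (axis times angle).
In Python, from cell import * gives the robot as it stands. Calls block until the motion is done:
- movep(position, orientation): joint-space move of the TCP to a pose.
- move_l(position, velocity=0.15, rot=None, until_force=None): straight line of the TCP; rot=None keeps the orientation; velocity is the mean speed in m/s. With until_force (N) it stops when the force on the tool has changed by that much, and returns True; else False.
- set_joints(angles): joint-space move.
- let_go() and grab(newtons=None): open the fingers fully, or close them until they stop; newtons is the grip in N (None keeps the last).
- sleep(seconds).
- ik(position, orientation): joint angles nearest the present ones, or None.
- get_state(): the state.
- grab_frame(name): name is "scene" or "top" or "wrist"; returns a dict with "img" (420x560x3 uint8, red, green, blue), "fx", "fy", "cx", "cy" (pixels), "k1" (the pictures are not rectified: a ray, as slopes to the right and down, at radius r is drawn at 1 + k1 r^2 times it, then the intrinsics apply), "cam_to_world" (4x4, takes a point from camera to world coordinates); the wrist camera has in their place "T_tool_cam" (4x4, takes a point from camera to tool coordinates, whose origin is the TCP and whose axes are the tool frame's). Camera axes: x right, y down, z forward; pixel columns grow to the right and rows downward; lengths in m; the calibration is good to about 2 mm. A picture is of the moment at which its call begins: read the wrist's pose just before it. There is no depth.
A pose or a line that the arm cannot do raises MotionError and nothing moves.
- sign_off(): hands the job in, once; it reports no verdict.
Trained networks look in the newest picture that a camera, given by its name, has taken for a name from the list of things; names that differ only in an ending like _2 or _b are one class to them, and where a whole thing is asked for, a point or a joint stands for the part that bears it (a point fixed in the world has none). Each returns a list of dicts, best first, with "score" (0 to 1); they miss things now and then, are a little off and sometimes report something else, mostly with a low value. They report only what shows in the picture. A call takes as long as a camera call.
- spot_in(camera, name): "centre" ([column, row] in pixels, amid what is visible of it).
- silhouettes(camera, name): "mask" (420x560 bool, what is visible of it) and "centre" ([column, row] in pixels, amid what is visible of it).
- tip_of(camera, name): "centre" ([column, row] in pixels: a listed point, or the origin of a listed thing).
The state is a dict: "clock": time; "q": joint angles; "joint_velocities": joint speeds; "tau": joint torques, N m; "position": TCP position; "eef_rot": TCP orientation; "contact_force": force on the tool from outside, world axes, zero at the start; "wrist_torque": the same for the moment, N m; "finger_gap": opening from 0.0 (shut) to 1.0 (fully open).
Only numpy, scipy, OpenCV 4.12 (cv2) and the standard library are available. Lean on these libraries where they do the work, as an engineer would, in place of code of your own. Each camera call takes 0.05 s, during which the arm holds its last target. There are 200 camera calls.

## Task

The emission filter of the plate reader has to be checked for scratches: swing the reader's cover flap up past upright so that it stays open, and draw the filter slide with the broad grip straight up out of its guide slot, leaving the narrow-gripped one fully home. Carry it to the soft grey pad and finish while holding it there in the gripper, upright and still, about a hand's breadth (10 cm) above the middle of the pad, without setting it down or dropping it on the way; leave the beaker, the vial and the film roll where they are.

Things in the scene. Friction and masses are not known exactly. Their poses are not given: they have to be found in the camera images.
- reader: plate reader, a fixed white bench instrument 220 deep (x) x 250 wide (y) x 125 high. Origin on the worktop below the middle of its filter bay; its front faces its own -x, its x axis points to the rear, z up. It spans x -75..145, y -85..165 mm about the origin
- bay (a point): middle of the mouth of the filter bay, 125 mm above the reader's origin. The bay is a well, x -65..55, y -65..65 mm, under the flap; its bottom is a grey guide block whose top is 60 mm above the worktop, with two slots 11 x 53 mm (thin along x, long along y), 38 mm deep, at x -22 and x +18 mm, y 0; axes as the reader's
- flap (a joint): grey cover flap of the bay, 144 wide (y), 6 thick; rad: 0 = shut (level on the reader), 1.92 = leaning fully back on its stop; starts shut or up to 0.12 ajar. Hinged along its far edge, axis parallel to the reader's y, rising from the front; friction hinge: stays at any angle where it is left; about 2 N at the tab moves it
- flap_tab (a point): middle of the flap's black thumb tab: 30 wide (along the hinge), 9 thick, 28 long, standing out in front of the flap and the reader's front face; 151 mm from the hinge axis, 14 mm beyond the flap's front edge, 129 mm above the worktop when shut. It may be pinched by its two ends (along the hinge direction) and then turns between the finger pads
- flap_hinge (a point): point on the flap's hinge axis at mid width, 62 mm behind the reader's origin, 129 mm above the worktop; axes as the reader's
- broad_slide: filter slide to be drawn: aluminium frame 50 (y) x 8 (x) x 62 (z) mm with a glass window, and on top a black bar grip 44 long (y) x 12 (x) x 16 high, its middle 78 mm above the origin. Origin at the middle of its underside, z up. Whole height 86 mm; home: standing in either guide slot, underside 21.5 mm above the worktop, loose in the slot by 1.5 mm a side. 35 to 70 g
- narrow_slide: the other filter slide, same frame and height, standing in the other slot; its black grip is only 22 long (y) x 12 x 16 mm. Stays home
- pad: soft grey flat pad fixed on the worktop, 150 (x) x 180 (y) x 6 mm, to the left of the reader; origin at the middle of its underside
- beaker: glass beaker, 73 across, 94 high, bystander at the left; origin at the middle of its underside
- vial: small sample vial with screw cap, 23 across, 42 high, bystander at the front left; origin at the middle of its underside
- film: upright white film roll, 55 across, 100 high, bystander to the right of the reader; origin at the middle of its underside

How it is judged:
By the outcome, as a careful person would: the job done as asked, in the order asked, and still so for the second after the job is handed in, while the arm keeps its last pose, push and grip.
It also fails if it takes over 54 s, if anything falls off the work surface, if the arm or the gripper's body presses on something with over 40 N, if the wrist force passes 120 N, or if a joint passes its speed limit or range.

## Working session

There is one attempt and no reset: what is moved stays moved. The work goes in short steps, each a Python script; the robot and the scene stay as the last script left them, time stands still between calls to the robot, and variables do not carry over. Pictures are saved under pics/ and viewed, about 8 in all and at most 12, crops included, and the job is handed in when it is done.

```bash
mkdir -p pics; ls; cat > h.py <<'E'
from cell import *
import numpy as np, cv2
from scipy.spatial.transform import Rotation as R
def frame(cam):
    s=get_state(); f=grab_frame(cam)
    if cam=="wrist":
        T=np.eye(4);T[:3,:3]=R.from_rotvec(s["eef_rot"]).as_matrix();T[:3,3]=s["position"]
        f["cam_to_world"]=T@np.array(f["T_tool_cam"])
    f["cam_to_world"]=np.array(f["cam_to_world"]);return f
def ray(f,px):
    d=np.array([(px[0]-f["cx"])/f["fx"],(px[1]-f["cy"])/f["fy"]]);u=d.copy()
    for _ in range(30): u=d/(1+f["k1"]*(u@u))
    T=f["cam_to_world"];return T[:3,3],T[:3,:3]@np.array([u[0],u[1],1])
def at_z(f,px,z):
    o,d=ray(f,px);return o+d*(z-o[2])/d[2]
def proj(f,P):
    T=f["cam_to_world"];p=(np.asarray(P)-T[:3,3])@T[:3,:3];u=p[:2]/p[2]
    u=u*(1+f["k1"]*(u@u));return np.array([u[0]*f["fx"]+f["cx"],u[1]*f["fy"]+f["cy"]])
def save(f,n,crop=None,scale=1):
    im=f["img"]
    if crop: im=im[crop[1]:crop[3],crop[0]:crop[2]]
    cv2.imwrite("pics/"+n,cv2.resize(im[:,:,::-1],None,fx=scale,fy=scale,interpolation=cv2.INTER_CUBIC))
E
python3 - <<'E'
from h import *
np.set_printoptions(precision=4,suppress=True)
ims=[]
for c in ["scene","top"]:
    f=frame(c); save(f,c+".png"); print(c,f["cam_to_world"].round(3).tolist(),f["fx"],f["k1"])
    for n,z in [("reader",0),("bay",.125),("flap_tab",.129),("flap_hinge",.129),("pad",0),("beaker",0),("vial",0),("film",0)]:
        for r in tip_of(c,n)[:2]: print(n,round(r["score"],2),np.array(r["centre"]).round(1),at_z(f,r["centre"],z))
print(get_state())
E
```

```text
pics
scene [[-0.929, -0.25, 0.273, -0.005], [-0.371, 0.615, -0.696, 1.233], [0.006, -0.748, -0.664, 1.303], [0.0, 0.0, 0.0, 1.0]] 486.0429895844634 0.014970270848995193
bay 0.86 [300.9 167.6] [ 0.5163 -0.2496  0.125 ]
flap_hinge 0.64 [287.3 165.4] [ 0.5704 -0.2376  0.129 ]
pad 0.82 [267.9 273.1] [0.4639 0.2121 0.    ]
beaker 0.92 [206.4 315.3] [0.577  0.4497 0.    ]
vial 0.38 [265.6 322. ] [0.3897 0.4019 0.    ]
film 0.42 [324.2 167.4] [ 0.4759 -0.4475  0.    ]
top [[-0.024, -0.977, 0.21, 0.186], [-1.0, 0.024, -0.002, -0.017], [-0.003, -0.21, -0.978, 1.597], [0.0, 0.0, 0.0, 1.0]] 510.31833269342974 0.0342983458347428
bay 0.89 [355.5 201.8] [ 0.5179 -0.2493  0.125 ]
flap_tab 0.77 [359.2 229.8] [ 0.4332 -0.2547  0.129 ]
flap_hinge 0.86 [351.2 185.3] [ 0.5675 -0.2387  0.129 ]
pad 0.94 [205.2 228.5] [0.4711 0.2123 0.    ]
beaker 0.74 [133.4 198.9] [0.5732 0.4427 0.    ]
vial 0.55 [145.5 256.7] [0.3862 0.3983 0.    ]
vial 0.47 [204.2 229.3] [0.4686 0.2155 0.    ]
film 0.6 [413.4 222.9] [ 0.473  -0.4482  0.    ]
{'clock': 0.9, 'q': array([ 1.0078,  0.3262, -0.1926,  1.052 ,  0.    ,  1.4366]), 'joint_velocities': array([ 0.0003, -0.0003,  0.0002, -0.0009, -0.0007,  0.0012]), 'tau': array([  0.0003, -44.3314,  26.2759,   0.0007,  -0.0001,   0.    ]), 'position': array([0.2287, 0.5002, 0.2313]), 'eef_rot': array([-2.6432, -1.6979, -0.    ]), 'contact_force': array([ 0.5263, -0.0336,  0.5328]), 'wrist_torque': array([-0.0204, -0.0478, -0.0074]), 'finger_gap': 0.9956322884311357}
```

View pics/top.png

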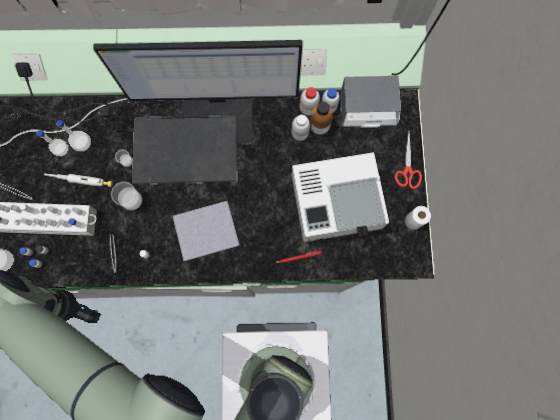

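View pics/scene.png

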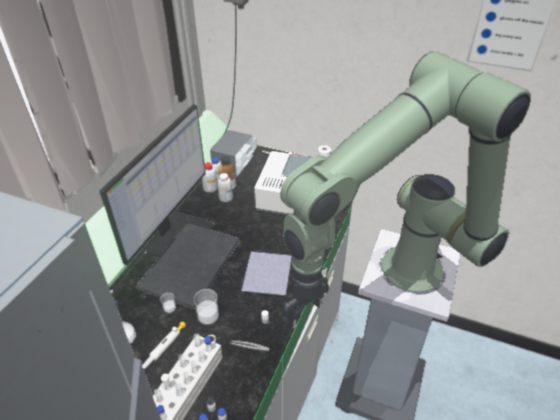

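The top view shows the reader at about (355,200), yawed slightly, with its tab at about (363,230). The pad is at (206,230) and the film roll at (417,217). I'll take a closer look with the wrist camera.

```bash
cat >> h.py <<'E'
def down(a):  # tool down, jaw axis at world angle a
    return R.from_matrix(np.array([[np.cos(a),np.sin(a),0],[np.sin(a),-np.cos(a),0],[0,0,-1]])).as_rotvec()
E
python3 - <<'E'
from h import *
np.set_printoptions(precision=4,suppress=True)
a=np.radians(100)
P=[0.42,-0.24,0.42]
q=[(ik(P,down(x)),x) for x in (a,a-np.pi)]; print(q)
x=min((k for k in q if k[0] is not None),key=lambda k:abs(k[0][5]))[1]
movep(P,down(x)); print(x,get_state()["clock"])
f=frame("wrist"); save(f,"w1.png"); print(f["T_tool_cam"])
for n,z in [("reader",0),("bay",.125),("flap_tab",.129),("flap_hinge",.129)]:
    for r in tip_of("wrist",n)[:2]: print(n,round(r["score"],2),np.array(r["centre"]).round(1),at_z(f,r["centre"],z))
E
```

```text
[(array([-0.6719,  0.1464,  0.0479,  1.4723,  0.    , -0.8464]), np.float64(1.7453292519943295)), (array([-0.6719,  0.1464,  0.0479,  1.4723,  0.    ,  2.2952]), np.float64(-1.3962634015954636))]
1.7453292519943295 3.675
[[ 1.     -0.0002  0.0016  0.0016]
 [-0.0004  0.9486  0.3166 -0.081 ]
 [-0.0016 -0.3166  0.9486 -0.1425]
 [ 0.      0.      0.      1.    ]]
reader 0.84 [257.8 209.8] [ 0.5209 -0.2452  0.    ]
bay 0.95 [257.3 232.8] [ 0.5137 -0.2421  0.125 ]
flap_tab 0.9 [255.4 171.7] [ 0.4291 -0.2582  0.129 ]
flap_tab 0.51 [255.  279.9] [ 0.5845 -0.2338  0.129 ]
flap_hinge 0.96 [255.6 276. ] [ 0.5781 -0.2339  0.129 ]
```

View pics/w1.png

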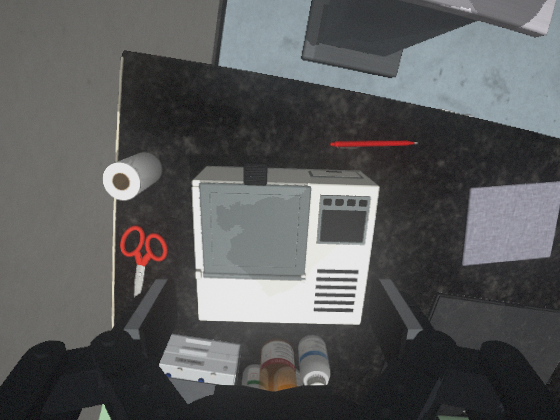

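The wrist view shows the reader's top corners at about (194,181), (379,186), (361,324) and (199,322). The tab is at (255,174) and the flap looks shut. I'll fit the reader pose from the corners and points, then pinch the tab.

```bash
python3 - <<'E'
from h import *
from scipy.optimize import least_squares
np.set_printoptions(precision=4,suppress=True)
f=frame("wrist")
M=np.array([[-75,-85,125],[-75,165,125],[145,165,125],[145,-85,125],[0,0,125],[62,0,129],[0,0,0]])/1e3
px=np.array([[194,181],[379,186],[361,324],[199,322],[257.3,232.8],[255.6,276],[257.8,209.8]])
def W(p,m): return np.r_[p[:2],0]+R.from_euler('z',p[2]).apply(m)
r=lambda p:np.concatenate([proj(f,W(p,m))-x for m,x in zip(M,px)])
s=least_squares(r,[.515,-.243,.15],loss='soft_l1'); print(s.x,np.degrees(s.x[2]));print(r(s.x).reshape(-1,2))
print("tab",W(s.x,np.array([-.089,0,.129])),proj(f,W(s.x,np.array([-.089,0,.129]))), "hinge",W(s.x,np.array([.062,0,.129])))
np.save("reader.npy",s.x)
save(f,"tab.png",(170,150,400,340),3)
E
```

```text
[ 0.5177 -0.2439  0.1476] 8.457183342907365
[[-2.1347 -0.4293]
 [ 1.7895 -0.2159]
 [ 0.7647  0.9976]
 [ 0.2255 -0.4218]
 [-1.5995  2.4617]
 [-0.5131  0.4913]
 [ 1.2072 -1.604 ]]
tab [ 0.4296 -0.257   0.129 ] [256.4133 172.2669] hinge [ 0.579  -0.2348  0.129 ]
```

View pics/tab.png

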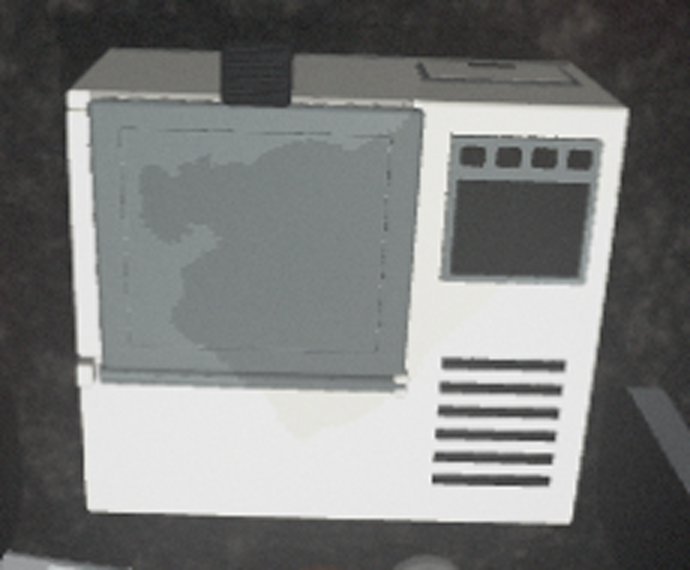

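The crop shows the tab's outer corners at (243.7,165) and (267.7,165.7), and the flap's front corners at (200.3,183.7) and (310.3,186). From those I'll estimate how far ajar the flap is, then pinch and swing it.

```bash
cat >> h.py <<'E'
def W(p,m): return np.r_[p[:2],0]+R.from_euler('z',p[2]).apply(m)
def flap_pt(p,r,y,th,up=0): # r from hinge, up = normal offset
    return W(p,np.array([.062-r*np.cos(th)+up*np.sin(th),y,.129+r*np.sin(th)+up*np.cos(th)]))
E
python3 - <<'E'
from h import *
from scipy.optimize import least_squares
np.set_printoptions(precision=4,suppress=True)
p=np.load("reader.npy"); f=frame("wrist")
obs=[((.165,.015),(267.7,165.7)),((.165,-.015),(243.7,165)),((.137,-.072),(200.3,183.7)),((.137,.072),(310.3,186))]
for up in (0,.004):
    s=least_squares(lambda t:np.concatenate([proj(f,flap_pt(p,r,y,t[0],up))-x for (r,y),x in obs]),[.05]); print(up,s.x,s.fun.reshape(-1,2))
th=float(np.clip(s.x[0],0,.12))
D=np.array([0,0,-.012]); rot=down(p[2]+np.pi/2)
g=lambda t:flap_pt(p,.154,0,t)+D
movep(g(th)+[0,0,.10],rot); move_l(g(th)+[0,0,.04],.2,rot)
hit=move_l(g(th),.08,until_force=8); print("hit",hit,get_state()["position"]-g(th))
f=frame("wrist"); save(f,"pre.png")
s=get_state();print(s["clock"],s["contact_force"])
E
```

```text
0 [0.088] [[ 0.5288 -1.3666]
 [ 0.2833 -1.3004]
 [-1.0122  0.3874]
 [ 2.2518  1.0358]]
0.004 [0.0619] [[ 0.533  -1.4724]
 [ 0.3035 -1.4057]
 [-1.0793  0.4471]
 [ 2.2898  1.0982]]
hit False [ 0.0003 -0.0002  0.0004]
5.975 [ 0.5108  0.1831 -0.1883]
```

View pics/pre.png

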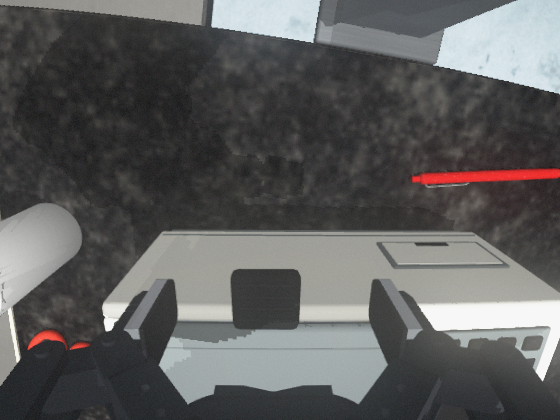

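The tab, at (266,300), sits between the open pads (176 to 370) and about 2–3 mm towards reader −y. I'll shift by that, pinch, and swing.

```bash
python3 - <<'E'
from h import *
np.set_printoptions(precision=3,suppress=True)
p=np.load("reader.npy"); th=.065
D=np.array([0,0,-.012]); rot=down(p[2]+np.pi/2)
g=lambda t:flap_pt(p,.154,-.0025,t)+D
move_l(g(th),.05); grab(30); s=get_state(); print(s["finger_gap"]*85,s["contact_force"])
for t in np.linspace(th,1.85,11)[1:]:
    move_l(g(t),.16); s=get_state(); print(round(t,2),s["finger_gap"]*85,s["contact_force"],s["clock"])
f=frame("wrist"); save(f,"up.png")
E
```

```text
28.863604438702442 [-0.923 -4.177 -0.434]
0.24 28.68885928344225 [ 1.151 -4.394  0.33 ] 7.1
0.42 28.999467737025228 [ 2.802 -5.363 -0.348] 7.425
0.6 29.529145741371337 [ 4.585 -6.336 -0.914] 7.75
0.78 28.85272323023297 [ 2.559 -6.488 -0.558] 8.075
0.96 29.074723966276714 [ 2.227 -6.125 -0.86 ] 8.4
1.14 29.019659507581615 [ 0.577 -7.382 -0.582] 8.725
1.31 28.91903191043741 [ 0.39  -7.467  0.293] 9.05
1.49 28.791390465450352 [-0.16  -6.322  1.449] 9.375
1.67 28.446558013081667 [-0.563 -7.541  2.384] 9.7
1.85 28.902432913960478 [ 1.962 -6.519  3.645] 10.025
```

View pics/up.png

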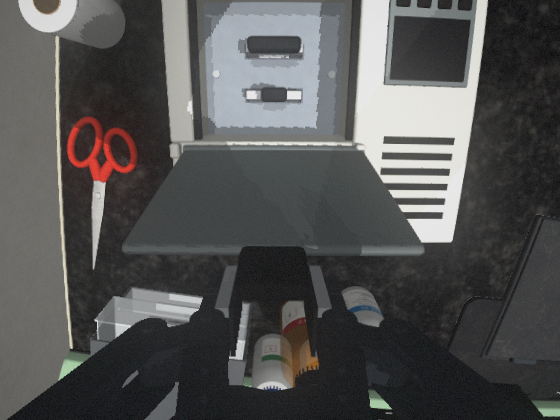

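The flap is up and leaning back. The broad grip at (274,45) is in the front slot (x −22), and the narrow one at (273,95) is in the rear slot. Next I'll release, rise, and measure the grip from above.

```bash
python3 - <<'E'
from h import *
np.set_printoptions(precision=4,suppress=True)
p=np.load("reader.npy"); rot=down(p[2]+np.pi/2)
f=frame("wrist"); gz=.0215+.086
print("est1 broad",at_z(f,(274,45),gz),"narrow",at_z(f,(273,95),gz),"model",W(p,np.array([-.022,0,gz])))
let_go(); P=np.array(get_state()["position"]); move_l(P+[0,0,.07],.2)
movep(np.r_[W(p,np.array([-.05,0,0]))[:2],.36],rot)
f=frame("wrist"); save(f,"bay.png"); 
for n in ("broad_slide","narrow_slide"):
    for r in silhouettes("wrist",n)[:2]:
        c=r["centre"]; print(n,round(r["score"],2),np.round(c,1),at_z(f,c,gz))
for r in tip_of("wrist","bay")[:1]: print("bay",r["score"],at_z(f,r["centre"],.125))
m=W(p,np.array([-.022,0,gz])); print("model px",proj(f,m),proj(f,W(p,np.array([0,0,.125]))),get_state()["clock"])
E
```

```text
est1 broad [ 0.4963 -0.2485  0.1075] narrow [ 0.535  -0.2435  0.1075] model [ 0.4959 -0.2471  0.1075]
broad_slide 0.75 [270.1 191.5] [ 0.4896 -0.2487  0.1075]
narrow_slide 0.61 [268.3 220.6] [ 0.5264 -0.2456  0.1075]
narrow_slide 0.52 [534.2 205.3] [0.4567 0.0874 0.1075]
bay 0.68 [ 0.5164 -0.2441  0.125 ]
model px [270.6612 196.7095] [270.6465 218.8374] 12.0917
```

View pics/bay.png

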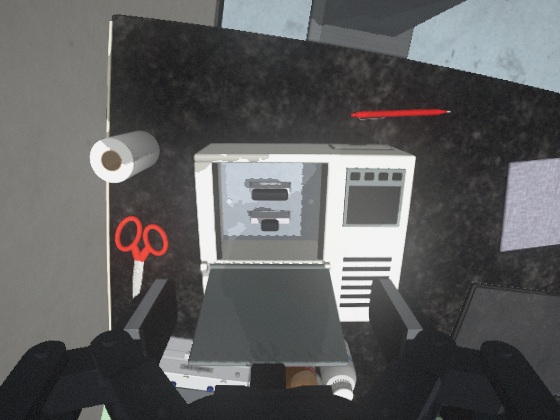

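In the bay view the broad grip is at (270,195), which agrees with the model pixel (270.7,196.7). I'll go down and grip it by its ends, with the fingertips kept above the frame's shoulder (83.5 mm).

```bash
python3 - <<'E'
from h import *
np.set_printoptions(precision=4,suppress=True)
p=np.load("reader.npy"); rot=down(p[2]+np.pi/2)
G=W(p,np.array([-.022,-.0022,.086])); print(G)
movep(np.r_[G[:2],.20],rot)
F0=get_state()["contact_force"]
print("hit",move_l(G,.1,until_force=6)); sleep(.2); F0=get_state()["contact_force"]; print(get_state()["position"],F0)
grab(40); sleep(.3); s=get_state(); print("gap",s["finger_gap"]*85,s["contact_force"]-F0,s["clock"])
save(frame("wrist"),"grip.png")
E
```

```text
[ 0.4962 -0.2493  0.086 ]
hit False
[ 0.4966 -0.2495  0.0865] [ 0.0026 -0.6088  0.1653]
gap 42.56622725956036 [-0.2891  0.7659  3.9238] 15.0333
```

View pics/grip.png

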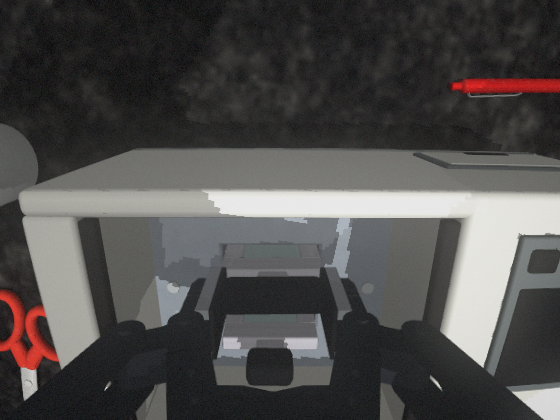

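The pads hold the broad grip at its ends and the narrow slide is untouched behind it, with its grip at (270,365). Next is the straight draw up.

```bash
python3 - <<'E'
from h import *
np.set_printoptions(precision=4,suppress=True)
P=np.array(get_state()["position"])
for dz,v in [(.01,.04),(.022,.06),(.042,.06),(.135,.12)]:
    h=move_l(P+[0,0,dz],v,until_force=15); s=get_state(); print(dz,h,s["position"],s["contact_force"],s["finger_gap"]*85,s["clock"])
    if h: break
save(frame("wrist"),"drawn.png")
f=frame("top"); 
for r in tip_of("top","pad")[:1]: print(r["score"],at_z(f,r["centre"],0))
for r in silhouettes("top","pad")[:1]:
    m=r["mask"].astype(np.uint8); c,_=cv2.findContours(m,0,1); c=max(c,key=cv2.contourArea); b=cv2.minAreaRect(c); print(b)
    w=[at_z(f,x,.006) for x in cv2.boxPoints(b)]; print(np.array(w),np.mean(w,0),at_z(f,r["centre"],.006))
E
```

```text
0.01 False [ 0.4965 -0.2495  0.0964] [-0.0966  0.4429 -0.9436] 42.472301826442624 15.4917
0.022 False [ 0.4968 -0.2497  0.1088] [-0.1008 -0.0433 -0.6458] 42.336125092109015 15.8417
0.042 False [ 0.4967 -0.2496  0.1287] [ 0.0932  0.3304 -0.5096] 42.54023448253509 16.325
0.135 False [ 0.4959 -0.2491  0.2204] [ 0.0703 -0.3854 -0.714 ] 42.87171843415418 17.25
0.96 [0.4613 0.2081 0.    ]
((204.856689453125, 230.01272583007812), (46.89604187011719, 59.08562088012695), 73.61045837402344)
[[0.5136 0.3236 0.006 ]
 [0.5636 0.1437 0.006 ]
 [0.4174 0.1025 0.006 ]
 [0.3695 0.2795 0.006 ]] [0.466  0.2123 0.006 ] [0.479  0.2254 0.006 ]
```

View pics/drawn.png

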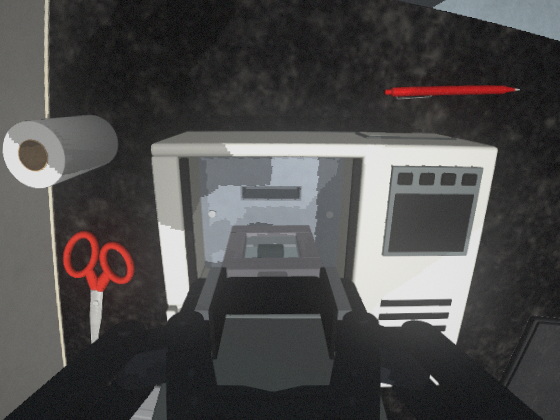

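The slide is out: its slot at (271,192) is empty, and it hangs upright with about 0.7 N on the wrist. The pad centre measures about (0.466, 0.212), and the box sides match 150 x 180 mm. Now the carry.

```bash
python3 - <<'E'
from h import *
np.set_printoptions(precision=4,suppress=True)
P=np.array(get_state()["position"]); C=np.array([.466,.2115])
move_l([P[0],P[1],.25],.12); move_l([C[0],C[1],.25],.18); move_l([C[0],C[1],.171],.08); sleep(.5)
s=get_state(); print(s["position"],s["finger_gap"]*85,s["contact_force"],np.abs(s["joint_velocities"]).max(),s["clock"])
T=frame("top"); S=frame("scene")
for c,f in (("top",T),("scene",S)):
    for n in ("flap_tab","pad","broad_slide","narrow_slide","beaker","vial","film"):
        for r in tip_of(c,n)[:1]:
            z={"flap_tab":.129+.145,"broad_slide":.106,"narrow_slide":.0215}.get(n,0)
            print(c,n,round(r["score"],2),np.round(r["centre"],1),at_z(f,r["centre"],z))
w=frame("wrist")
for r in tip_of("wrist","pad")[:1]: print("wrist pad",r["score"],at_z(w,r["centre"],0))
a=cv2.resize(S["img"][110:350,180:460],(560,480)); b=cv2.resize(w["img"],None,fx=.43,fy=.43)
o=np.zeros((480,800,3),np.uint8);o[:,:560]=a;o[:b.shape[0],560:560+b.shape[1]]=b[:,:240]
t=T["img"][140:300,120:440];t=cv2.resize(t,(240,120));o[200:320,560:]=t
cv2.imwrite("pics/end.png",o[:,:,::-1])
E
```

```text
[0.466  0.2115 0.171 ] 42.866600878245805 [ 0.4801  0.3289 -0.0847] 0.001919370712064895 22.1917
top flap_tab 0.56 [357.  154.9] [ 0.6144 -0.237   0.274 ]
top pad 0.74 [205.2 229.1] [0.4692 0.2123 0.    ]
top broad_slide 0.39 [202.7 226.4] [0.4587 0.2045 0.106 ]
top narrow_slide 0.65 [351.6 201.8] [ 0.5416 -0.2533  0.0215]
top beaker 0.65 [134.3 199.4] [0.5715 0.4398 0.    ]
top vial 0.46 [142.8 258. ] [0.3823 0.4066 0.    ]
top film 0.9 [412.1 222.2] [ 0.4753 -0.4443  0.    ]
scene flap_tab 0.71 [274.  134.2] [ 0.6205 -0.2225  0.274 ]
scene pad 0.6 [267.4 270.8] [0.4697 0.203  0.    ]
scene broad_slide 0.41 [269.  252.2] [0.4588 0.2095 0.106 ]
scene beaker 0.71 [204.4 316.6] [0.5805 0.4565 0.    ]
scene vial 0.53 [263.2 319.8] [0.4002 0.3971 0.    ]
scene film 0.61 [324.8 166.4] [ 0.4758 -0.4556  0.    ]
wrist pad 0.88 [0.4674 0.2155 0.    ]
```

View pics/end.png

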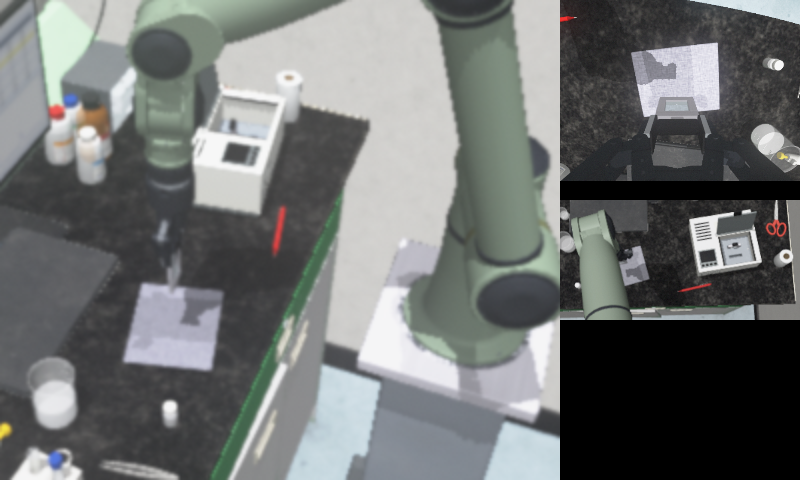

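The final view shows the slide held upright over the pad, the flap still leaning back, and the bystanders where they were. Handing in.

```bash
python3 -c "
from cell import *
s=get_state();print(s['position'],s['finger_gap']*85);sign_off()"
```

```text
[0.46597006 0.21151563 0.17096526] 42.92223387263601
the job is handed in; nothing more can be done
```

The job is done and handed in at about 22 s of the 54 s allowed. I pinched the flap by its tab and swung it to about 1.85 rad. Then I drew the broad-gripped slide straight up out of the front slot and carried it to the pad. It finished held upright in the gripper, with its underside about 10 cm above the middle of the pad.

**Checks that passed**
- **Grip:** the finger opening was steady at about 42.9 mm and the arm was still.
- **Draw:** the force on the tool changed by no more than about 5 N while drawing the slide.
- **Flap:** after release, it was still leaning back in the last pictures.
- **Narrow slide:** it was still in its slot in the last top view.
- **Bystanders:** the beaker, vial and film roll measured where they had been, to within about 1.5 cm of detector noise.

**Checks that were less certain**
- **Position over the pad:** the pad centre readings taken at the end differed by up to about 12 mm in y. The low-score detections of the held slide put it about 7 mm off in x and 2–7 mm off in y.
- **Height:** the 10 cm comes from the gripper position and the slide's given home height. I did not measure it separately.

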